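Feeler check of two drawer-front gaps

ROBOT

A 6-joint arm with a two-finger parallel gripper is mounted at the origin on the work surface. World frame = base frame: x ahead of the robot, y to its left, z up, the work surface at z = 0. Lengths are in m, angles in rad, forces in N, time in s.
With the tool pointing down it reaches from about 0.375 to 0.9 m from the base axis. Payload 3.1 kg.
Tool frame: the origin (TCP) lies on the centre line of the jaws, within the pads' length; the fingertips stand 17 mm ahead of it and the grasp point (between the pads) lies 2 mm behind it (arm.tip_extent is the distance from the TCP to the fingertips, in m); z points along the fingers, y is the direction in which the jaws open and shut (so a half turn about z gives the same grasp; the last joint's range is limited). The gripper opens to 87 mm and grips with 3 to 60 N. Pads are 19 mm wide; open, the fingers measure 117 mm over their backs; the gripper's body (75 mm by 190 mm) begins 51 mm behind the grasp point.
Start: joints at [-1.405, 0.527, 1.433, -0, 1.181, -0.178], TCP at [0.211, -0.588, 0.24] pointing down, gripper open.
Joint ranges: [-3.08, 3.08], [-0.75, 2.2], [0.22, 2.44], [-1.43, 4.57], [0, 2.65], [-2.85, 2.85]. Speed limits (rad/s): [2.79, 2.79, 3.14, 3.14, 3.14, 3.14].

INTERFACE

Orientations are given as a rotation vector (axis times angle).
In Python, from station import status, optics, workorder, arm gives the robot as it stands.
- The arm moves only by the tool jog_arm, never from a script. Its argument "rows" is text: rows parted by semicolons, each of 7 numbers parted by spaces: the shift along the tool's x, y, z in m, then the turn, a rotation vector about the tool's x, y, z in rad, then the opening, from -1 (shut) to 1 (fully open), so that 0 is half open. In form: tx ty tz wx wy wz jaw; .... A call has 1 to 20 rows; each row is the pose to reach, as a shift and turn from the pose commanded when the call began, along the tool's axes at that moment; what a row does not reach only later rows make up. A row lasts 1/12 s, in which the tool goes at most 41.7 mm and 7.16 degrees, less where a joint would pass 70% of its speed; a pose out of reach is approached as far as the arm can. A call with a gripper value outside its range is refused whole. The fingers move at their own pace and stop on an object; "squeeze" is the grip in N (left out, the last holds). Time passes only in rows, so rows that repeat a pose let the fingers close. It gives the time, the measured TCP pose, the force and the opening at its end, in the units of the state.
- status.state(): the state, without advancing time (a new reading comes with each control period).
- optics.grab_frame(name): name is "side" or "top" or "wrist"; returns a dict with "frame" (384x512x3 uint8, blue, green, red), "depth" (384x512 float32, m along the optical axis (not along the pixel's ray), 0 where there is no reading), "fx", "fy", "cx", "cy" (pixels), "k1" (the pictures are not rectified: a ray, as slopes to the right and down, at radius r is drawn at 1 + k1 r^2 times it, then the intrinsics apply), "rvec" (rotation vector, rad) and "tvec" (3), from world to camera coordinates, as OpenCV has them. Camera axes: x right, y down, z forward; pixel columns grow to the right and rows downward; lengths in m; the calibration is good to about 2 mm. A picture is of the moment at which its call begins.
- workorder.close_job(): hands the job in, once; it reports no verdict.
Trained networks look in a picture, given as the dict that the camera call returned (one of the last four; its "shot" number tells which), for a name from the list of things; names that differ only in an ending like _2 or _b are one class to them, and where a whole thing is asked for, a point or a joint stands for the part that bears it (a point fixed in the world has none). Each returns a list of dicts, best first, with "conf" (0 to 1); they miss things now and then, are a little off and sometimes report something else, mostly with a low value. They report only what shows in the picture. A call takes as long as a camera call. They do not tell look-alikes from the thing itself.
- optics.spot_in(picture, target): "box" ([left, top, width, height] in pixels, round what is visible of it).
- optics.regions_of(picture, target): "region" (384x512 bool, what is visible of it) and "box" ([left, top, width, height] in pixels, round what is visible of it).
- optics.spot_point(picture, target): "centre" ([row, column] in pixels: a listed point, or the origin of a listed thing).
The state is a dict: "time": time; "joint_positions": joint angles; "joint_vel": joint speeds; "joint_efforts": joint torques, N m; "position": TCP position; "eef_rot": TCP orientation; "contact_force": force on the tool from outside, world axes, zero at the start; "ft_torque": the same for the moment, N m; "grip_width": opening from 0.0 (shut) to 1.0 (fully open).
Only numpy, scipy, OpenCV 4.12 (cv2) and the standard library are available. Lean on these libraries where they do the work, as an engineer would, in place of code of your own. Each camera call takes 0.05 s, during which the arm holds its last target. There are 200 camera calls.

TASK

Take the orange feeler gauge from its stand and, holding it upright, try its blade from above in the gap between walnut front and box of both drawers: press it lightly for a moment where it jams, never forcing it. Then slide it, still held, into the gap that takes it, and leave it standing there fully home, with its handle resting on the rim, let go. Leave the tape measure, the pencil and what lies in the drawers alone.

Things in the scene. Friction and masses are not known exactly. Their poses are not given: they have to be found in the camera images.
- gauge: Loose feeler gauge, 80 to 160 g: orange block handle, black stripe, 24 mm (its x) by 50 (y) by 45 high; below it a steel blade 5 mm thick (x), 40 wide (y), 45 long, nose rounded. Origin: middle of the nose, at its very bottom; z runs up to the handle (underside 45, top 90 mm above the origin). Starts upright in the stand, nose 15 mm above the bench. Front and back are alike.
- gauge_tip (a point): Middle of the blade's nose, the lowest point of the gauge (same as the gauge's origin).
- gauge_grip (a point): Where to grip the gauge: in the middle of the handle, 70 mm above the nose, 25 mm above the handle's underside; pads close along its x.
- stand: Pale wooden gauge stand, 70 mm (x) by 100 mm (y) by 60 mm high, fixed to the bench, with a slot 9 mm by 48 mm along its y in the top that holds the gauge's blade. Origin: on the bench below its middle; x across the slot, z up.
- drawer_one: Fixed small drawer, about 205 mm deep (its x), 190 wide (y), 100 high: dark walnut front panel, 18 mm thick, on its -x side (towards the robot), then an open shadow gap, then the pale open birch box, 170 mm wide, its front wall 14 mm thick. Panel top and box rim both stand 100 mm above the bench. Origin: on the bench below the middle of the box; x from front to back, z up.
- drawer_one_gap (a point): Middle of the gap of drawer_one at rim height, 80 mm to -x of the origin of drawer_one. x runs across the gap, y along it (170 mm), z up; open from above, clear for 70 mm down. One drawer has a 10 mm gap, which takes the 5 mm blade; the other's is 3 mm and the blade's nose jams at rim height. Which is which is for the test to find. Rigid; edges square.
- drawer_two: Fixed small drawer, about 205 mm deep (its x), 190 wide (y), 100 high: dark walnut front panel, 18 mm thick, on its -x side (towards the robot), then an open shadow gap, then the pale open birch box, 170 mm wide, its front wall 14 mm thick. Panel top and box rim both stand 100 mm above the bench. Origin: on the bench below the middle of the box; x from front to back, z up.
- drawer_two_gap (a point): Middle of the gap of drawer_two at rim height, 80 mm to -x of the origin of drawer_two. x runs across the gap, y along it (170 mm), z up; open from above, clear for 70 mm down. One drawer has a 10 mm gap, which takes the 5 mm blade; the other's is 3 mm and the blade's nose jams at rim height. Which is which is for the test to find. Rigid; edges square.
- tape_measure: Yellow tape measure, 62 x 34 x 60 mm high, loose behind the stand; leave alone. Origin: centre of its underside.
- pencil: Red carpenter's pencil, 130 mm long (x), 13 mm wide, 10 mm high, loose on the robot side of the stand; leave alone. Origin: middle of its underside.
- tape_roll: Blue masking tape roll, 90 mm across, 25 mm high, lying in drawer_one; leave alone. Origin: centre of its underside.
- screw_tray: Grey tray of brass screws, 80 x 100 x 40 mm high, in drawer_two; leave alone. Origin: centre of its underside.
Not all that is in view belongs to the job. What is meant by the gauge is not purple or white, and is the smaller of those in its own colour.

How it is judged:
By the outcome, as a careful person would: the job done as asked, in the order asked, and still so for the second after the job is handed in, with the robot touching nothing.
It also fails if it takes over 67 s, if anything falls off the work surface, if the arm or the gripper's body presses on something with over 40 N, if the wrist force passes 120 N, or if a joint passes its speed limit or range.

## Working session

There is one attempt and no reset: what is moved stays moved. The work goes in short steps, Python scripts to look and compute and a tool call to move; the robot and the scene stay as the last step left them, time stands still between calls to the robot, and variables do not carry over. Pictures are saved under pics/ and viewed, about 8 in all and at most 12, crops included, and the job is handed in when it is done.

Besides the shell and the picture viewer there is one more tool, called after "Request:" as name(argument=value, ...) on one line, values as JSON. jog_arm: Moves the arm, as the interface text tells. Its arguments: {"type":"object","properties":{"rows":{"type":"string"},"squeeze":{"type":"number"}},"required":["rows"]}

```bash
mkdir -p pics; ls; cat > h.py <<'E'
import numpy as np, cv2
from station import status, optics, workorder, arm
def cam(p):
    R=cv2.Rodrigues(np.array(p["rvec"],float))[0]; return R,np.array(p["tvec"],float).ravel()
def dist(p): return np.array([p["k1"],0,0,0,0],float)
def K(p): return np.array([[p["fx"],0,p["cx"]],[0,p["fy"],p["cy"]],[0,0,1.]])
def rays(p,rc):
    rc=np.atleast_2d(np.array(rc,float)); uv=rc[:,::-1].reshape(-1,1,2).copy()
    s=cv2.undistortPoints(uv,K(p),dist(p)).reshape(-1,2)
    return np.c_[s,np.ones(len(s))]
def onz(p,rc,z):   # world points at height z
    R,t=cam(p); d=rays(p,rc)@R; o=-R.T@t
    return o+d*((z-o[2])/d[:,2])[:,None]
def cloud(p):
    R,t=cam(p); rr,cc=np.mgrid[0:384,0:512]; d=rays(p,np.c_[rr.ravel(),cc.ravel()])
    return ((d*p["depth"].ravel()[:,None]-t)@R).reshape(384,512,3)
def proj(p,X): return cv2.projectPoints(np.atleast_2d(np.array(X,float)),np.array(p["rvec"],float),np.array(p["tvec"],float),K(p),dist(p))[0].reshape(-1,2)
E
cat > a.py <<'E'
from h import *
s=status.state(); print({k:np.round(v,3) for k,v in s.items()})
ims=[]
for n in ["top","side"]:
    p=optics.grab_frame(n); cv2.imwrite(f"pics/{n}0.png",p["frame"]); C=cloud(p)
    print(n,-cam(p)[0].T@cam(p)[1])
    for t in ["gauge","stand","drawer_one","drawer_two","tape_measure","pencil","tape_roll","screw_tray"]:
        for r in optics.regions_of(p,t)[:3]:
            m=r["region"]&(p["depth"]>0); print(t,round(r["conf"],2),r["box"],np.round(np.median(C[m],0),3),np.round(C[m].min(0),3),np.round(C[m].max(0),3))
    for t in ["gauge_grip","drawer_one_gap","drawer_two_gap"]:
        z=.1 if 'gap' in t else .085
        for r in optics.spot_point(p,t)[:3]: print(t,round(r["conf"],2),np.round(r["centre"],1),np.round(onz(p,r["centre"],z),4))
E
python3 a.py
```

```text
pics
{'time': np.float64(0.0), 'joint_positions': array([-1.406,  0.528,  1.434, -0.   ,  1.181, -0.179]), 'joint_vel': array([ 0.001, -0.   , -0.001,  0.001,  0.   ,  0.   ]), 'joint_efforts': array([-1.0000e-03, -4.4005e+01, -1.7659e+01,  6.3000e-02,  5.8000e-02,
       -0.0000e+00]), 'position': array([ 0.211, -0.588,  0.239]), 'eef_rot': array([-3.093, -0.537,  0.   ]), 'contact_force': array([ 0.666, -0.446,  0.378]), 'ft_torque': array([0.009, 0.039, 0.061]), 'grip_width': np.float64(1.001)}
top [ 0.53554135 -0.06950552  1.17054312]
gauge 0.8 [353.0, 185.8, 38.2, 23.5] [ 0.581 -0.372  0.129] [ 0.557 -0.459 -0.004] [ 0.618 -0.339  0.135]
gauge 0.77 [391.9, 161.7, 26.8, 26.0] [ 0.648 -0.466  0.12 ] [ 0.613 -0.543 -0.002] [ 0.701 -0.449  0.128]
gauge 0.72 [278.8, 140.1, 19.5, 9.9] [ 0.723 -0.185  0.091] [ 0.71  -0.208  0.057] [ 0.736 -0.159  0.096]
stand 0.67 [294.2, 167.7, 45.7, 32.9] [ 0.63  -0.249  0.06 ] [ 0.593 -0.32  -0.004] [ 0.678 -0.203  0.109]
drawer_one 0.75 [68.7, 155.7, 86.4, 83.8] [0.603 0.272 0.049] [ 0.501  0.167 -0.005] [0.706 0.386 0.108]
drawer_two 0.97 [172.3, 
[... 1670 characters left out ...]
 [259.2, 165.9, 11.1, 17.2] [ 0.741 -0.274  0.042] [ 0.71  -0.385 -0.002] [ 0.843 -0.2    0.091]
tape_roll 0.61 [150.6, 241.9, 30.7, 28.2] [0.658 0.24  0.036] [0.603 0.204 0.015] [0.693 0.293 0.044]
tape_roll 0.28 [186.8, 183.2, 91.2, 75.9] [0.575 0.039 0.069] [ 0.498 -0.181 -0.003] [0.762 0.17  0.103]
screw_tray 0.8 [205.9, 198.9, 35.2, 19.4] [ 0.67  -0.002  0.039] [ 0.573 -0.028  0.028] [0.7   0.092 0.1  ]
gauge_grip 0.64 [175.7 249.7] [[ 0.7115 -0.167   0.085 ]]
gauge_grip 0.6 [164. 319.] [[ 0.5909 -0.407   0.085 ]]
gauge_grip 0.51 [148.4 317.5] [[ 0.6739 -0.514   0.085 ]]
drawer_one_gap 0.94 [259.3 180.3] [[0.5221 0.2705 0.1   ]]
drawer_two_gap 0.69 [211.7 246.8] [[0.5491 0.0124 0.1   ]]
```

```bash
python3 - <<'E'
import cv2,numpy as np
a=cv2.imread("pics/top0.png")[115:265,60:430]; b=cv2.imread("pics/side0.png")[120:320,90:350]
cv2.imwrite("pics/v1.png",np.vstack([cv2.resize(a,(740,300),interpolation=3),cv2.resize(b,(390,300),interpolation=3) if 0 else cv2.copyMakeBorder(cv2.resize(b,(390,300),interpolation=3),0,0,0,350,0)]))
E
```

```text
(no output)
```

View pics/v1.png

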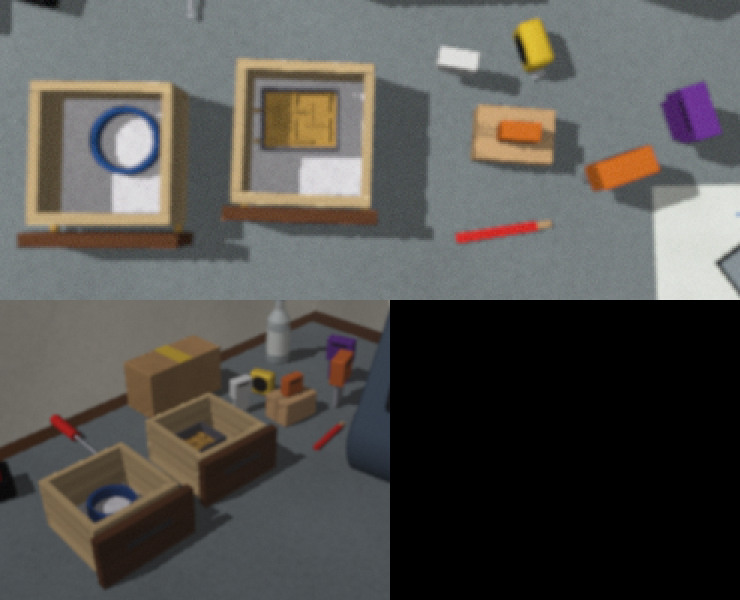

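The first view shows the small orange gauge sitting in the stand (view px ~520,131). The larger orange one (620,168) and the purple and white ones are decoys. Drawer one (left) looks to have the wider gap, and drawer two's looks closed. Next I measure the yaws, then move.

```bash
cat >> h.py <<'E'
from scipy.spatial.transform import Rotation as Ro
def rel(X,yaw):
    """shift and rotvec in the tool axes to TCP X, pointing down, jaws along world direction yaw (mod pi)"""
    s=status.state(); R0=Ro.from_rotvec(s["eef_rot"]); best=None
    for k in range(-2,3):
        y=yaw+k*np.pi; ty=np.array([np.cos(y),np.sin(y),0]); tz=np.array([0,0,-1.]); 
        R1=Ro.from_matrix(np.c_[np.cross(ty,tz),ty,tz]); w=(R0.inv()*R1).as_rotvec()
        if best is None or np.linalg.norm(w)<np.linalg.norm(best): best=w
    return np.round(R0.inv().apply(np.array(X)-s["position"]),4), np.round(best,4)
def rect(P):
    c,(w,h),a=cv2.minAreaRect(P[:,:2].astype(np.float32)); 
    return np.round(c,4),np.round((w,h),4),round(a,1)
E
cat > b.py <<'E'
from h import *
p=optics.grab_frame("top"); C=cloud(p); Z=C[...,2]; hsv=cv2.cvtColor(p["frame"],cv2.COLOR_BGR2HSV)
box=lambda x0,x1,y0,y1:(C[...,0]>x0)&(C[...,0]<x1)&(C[...,1]>y0)&(C[...,1]<y1)
def im(m,z):  # mask -> world at height z by ray
    rc=np.argwhere(m); return onz(p,rc,z)
m=box(.6,.67,-.30,-.21)&(Z>.09); print("gauge",rect(im(m,.105)),Z[m].mean())
m=box(.57,.7,-.33,-.18)&(Z>.045)&(Z<.075); print("stand",rect(im(m,.06)))
for n,b in(("one",(.48,.75,.14,.40)),("two",(.48,.78,-.1,.13))):
    m=box(*b)&(Z>.085)&(Z<.115); print(n,rect(im(m,.1)),Z[m].mean())
    d=m&(p["frame"].astype(int).sum(2)<250)
    n8,l,st,_=cv2.connectedComponentsWithStats(d.astype(np.uint8)); k=1+st[1:,4].argmax(); print(" walnut",st[k],rect(im(l==k,.1)))
    m2=m&(p["frame"].astype(int).sum(2)>300); print(" birch",rect(im(m2,.1)))
E
python3 b.py
```

```text
gauge (array([ 0.6318, -0.2549]), array([0.0495, 0.0248]), 88.2) 0.10512770420883763
stand (array([ 0.6319, -0.2547]), array([0.1015, 0.0709]), 84.4)
one (array([0.6036, 0.2587]), array([0.195 , 0.2015]), 88.3) 0.1002711170820536
 walnut [ 69 231  82   8 611] (array([0.5113, 0.2601]), array([0.1924, 0.017 ]), 88.4)
 birch (array([0.6033, 0.2642]), array([0.1823, 0.2026]), 87.7)
two (array([0.6256, 0.0139]), array([0.1886, 0.1993]), 86.7) 0.10063654448736083
 walnut [171 218  78   9 550] (array([0.5351, 0.0192]), array([0.1886, 0.0179]), 86.6)
 birch (array([0.636 , 0.0132]), array([0.1698, 0.1784]), 86.7)
```

```bash
python3 -c "
from h import *
print(rel([.632,-.2548,.22],np.radians(-4)))"
```

```text
(array([ 0.5091, -0.172 ,  0.0196]), array([-0.    , -0.    , -1.1572]))
```

Request:
jog_arm(rows="0.51 -0.172 0.02 0 0 -1.157 1;0.51 -0.172 0.02 0 0 -1.157 1;0.51 -0.172 0.02 0 0 -1.157 1;0.51 -0.172 0.02 0 0 -1.157 1;0.51 -0.172 0.02 0 0 -1.157 1;0.51 -0.172 0.02 0 0 -1.157 1;0.51 -0.172 0.02 0 0 -1.157 1;0.51 -0.172 0.02 0 0 -1.157 1;0.51 -0.172 0.02 0 0 -1.157 1;0.51 -0.172 0.02 0 0 -1.157 1;0.51 -0.172 0.02 0 0 -1.157 1;0.51 -0.172 0.02 0 0 -1.157 1;0.51 -0.172 0.02 0 0 -1.157 1;0.51 -0.172 0.02 0 0 -1.157 1;0.51 -0.172 0.02 0 0 -1.157 1;0.51 -0.172 0.02 0 0 -1.157 1;0.51 -0.172 0.02 0 0 -1.157 1;0.51 -0.172 0.02 0 0 -1.157 1;0.51 -0.172 0.02 0 0 -1.157 1;0.51 -0.172 0.02 0 0 -1.157 1", squeeze=20)

```text
time: 2.92
position: [0.6321, -0.2557, 0.2198]
eef_rot: [2.3, 2.14, -0.0]
contact_force: [-0.5, 0.2, 1.6]
grip_width: 0.996
```

```bash
cat > c.py <<'E'
from h import *
p=optics.grab_frame("wrist"); C=cloud(p); Z=C[...,2]; cv2.imwrite("pics/w1.png",p["frame"])
s=status.state(); print(s["position"],s["joint_positions"],s["contact_force"])
near=(abs(C[...,0]-.632)<.05)&(abs(C[...,1]+.255)<.06)
m=near&(Z>.09)&(Z<.12); print("gauge",rect(onz(p,np.argwhere(m),.105)),Z[m].mean(),m.sum())
m=near&(Z>.05)&(Z<.07); print("stand",rect(onz(p,np.argwhere(m),.06)),Z[m].mean())
g=optics.spot_point(p,"gauge_grip"); print([(r["conf"],r["centre"],onz(p,r["centre"],.085)) for r in g])
E
python3 c.py
```

```text
[ 0.6322968  -0.25549426  0.21979084] [-5.47503842e-01  6.26251407e-01  1.29718435e+00 -3.34636974e-06
  1.21798867e+00 -4.75963896e-01] [-0.25868996  1.25176577  0.32292921]
gauge (array([ 0.6313, -0.2551]), array([0.0514, 0.0237]), 85.1) 0.10422964535461963 1864
stand (array([ 0.6312, -0.2558]), array([0.0998, 0.0691]), 84.4) 0.059540288384271646
[(0.84, [93.6, 361.4], array([[ 0.71712366, -0.18359789,  0.085     ]])), (0.79, [188.7, 261.0], array([[ 0.63130571, -0.25587853,  0.085     ]])), (0.64, [332.6, 216.8], array([[ 0.57817426, -0.39554045,  0.085     ]]))]
```

View pics/w1.png

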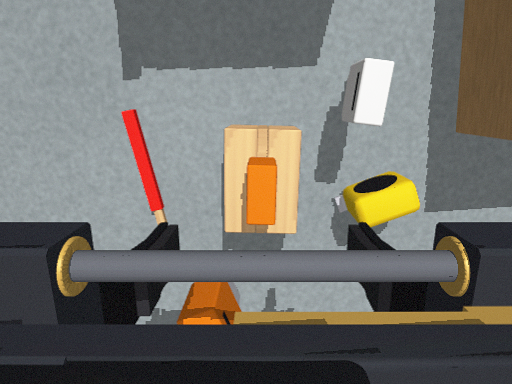

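The wrist view shows the gauge at px (261,190), centred in the stand between the open jaws. Descending is clear.

```bash
python3 -c "
from h import *
print(rel([.6314,-.2553,.083],np.radians(-5)))"
```

```text
(array([-1.000e-04, -1.000e-03,  1.367e-01]), array([0.0001, 0.    , 0.0161]))
```

Request:
jog_arm(rows="0 -0.001 0.04 0 0 0.016 1;0 -0.001 0.08 0 0 0.016 1;0 -0.001 0.11 0 0 0.016 1;0 -0.001 0.125 0 0 0.016 1;0 -0.001 0.137 0 0 0.016 1;0 -0.001 0.137 0 0 0.016 1;0 -0.001 0.137 0 0 0.016 1;0 -0.001 0.137 0 0 0.016 -0.2;0 -0.001 0.137 0 0 0.016 -0.3;0 -0.001 0.137 0 0 0.016 -0.4;0 -0.001 0.137 0 0 0.016 -0.5;0 -0.001 0.137 0 0 0.016 -1;0 -0.001 0.137 0 0 0.016 -1;0 -0.001 0.137 0 0 0.016 -1;0 -0.001 0.137 0 0 0.016 -1;0 -0.001 0.137 0 0 0.016 -1;0 -0.001 0.137 0 0 0.016 -1;0 -0.001 0.137 0 0 0.016 -1;0 -0.001 0.137 0 0 0.016 -1", squeeze=20)

```text
time: 4.6
position: [0.6318, -0.2544, 0.0825]
eef_rot: [-2.315, -2.124, 0.0]
contact_force: [0.2, -0.2, 0.1]
grip_width: 0.275
```

Request:
jog_arm(rows="0 0 -0.01 0 0 0 -1;0 0 -0.03 0 0 0 -1;0 0 -0.06 0 0 0 -1;0 0 -0.10 0 0 0 -1;0 0 -0.14 0 0 0 -1;0 0 -0.15 0 0 0 -1;0 0 -0.15 0 0 0 -1;0 0 -0.15 0 0 0 -1")

```text
time: 5.27
position: [0.6316, -0.2543, 0.233]
eef_rot: [2.314, 2.124, 0.0]
contact_force: [-0.1, -0.9, -0.9]
grip_width: 0.276
```

```bash
python3 -c "
from h import *
s=status.state(); print(s['position'],s['contact_force'],s['grip_width'])
print(rel([.520,.016,.232],np.radians(-3.4)))"
```

```text
[ 0.63160058 -0.2543011   0.23301726] [-0.05679795 -0.8577164  -0.929213  ] 0.2762842494346781
(array([ 0.2597, -0.1344,  0.0009]), array([ 0.0005,  0.0003, -0.0266]))
```

Request:
jog_arm(rows="0.03 -0.012 0 0 0 -0.027 -1;0.065 -0.026 0 0 0 -0.027 -1;0.10 -0.041 0 0 0 -0.027 -1;0.135 -0.056 0 0 0 -0.027 -1;0.17 -0.071 0 0 0 -0.027 -1;0.2 -0.09 0 0 0 -0.027 -1;0.216 -0.11 0 0 0 -0.027 -1;0.216 -0.11 0 0 0 -0.027 -1;0.216 -0.11 0 0 0 -0.027 -1;0.216 -0.11 0 0 0 -0.027 -1")

```text
time: 6.1
position: [0.5405, -0.03, 0.2311]
eef_rot: [-2.285, -2.154, 0.002]
contact_force: [-0.4, -0.1, -0.6]
grip_width: 0.277
```

```bash
cat > d.py <<'E'
from h import *
import sys
n,pic,pt,x0,x1,y0,y1=sys.argv[1],sys.argv[2],sys.argv[3],*map(float,sys.argv[4:8])
s=status.state(); print(np.round(s["position"],4),np.round(s["contact_force"],1))
p=optics.grab_frame("wrist"); C=cloud(p); Z=C[...,2]; cv2.imwrite(pic,p["frame"])
near=(C[...,0]>x0)&(C[...,0]<x1)&(C[...,1]>y0)&(C[...,1]<y1)
m=near&(Z>.09)&(Z<.11); W=p["frame"].astype(int).sum(2)
print("rim",rect(onz(p,np.argwhere(m),.1)),Z[m].mean())
b,r=p["frame"][...,0].astype(int),p["frame"][...,2].astype(int)
for nm,mm in(("walnut",m&(r<150)),("birch",m&(r>170))):
    n8,l,st,_=cv2.connectedComponentsWithStats(mm.astype(np.uint8)); k=1+st[1:,4].argmax(); print(nm,st[k],rect(onz(p,np.argwhere(l==k),.1)))
for r in optics.spot_point(p,pt)[:2]: print(pt,r["conf"],r["centre"],onz(p,r["centre"],.1))
gm=(Z>s["position"][2]+.0)&(abs(C[...,0]-s["position"][0])<.05)&(p["frame"][...,2]>150)&(p["frame"][...,0]<90)
print("held handle top",rect(C[gm]) if gm.sum()>20 else 0, C[gm][:,2].mean() if gm.any() else 0)
E
python3 d.py two pics/w2.png drawer_two_gap .49 .76 -.1 .13
```

```text
[ 0.5405 -0.03    0.2311] [-0.4 -0.1 -0.6]
rim (array([0.624, 0.018]), array([0.1789, 0.1996]), 86.5) 0.09911511159565345
walnut [ 237    3   24  198 3013] (array([0.534 , 0.0371]), array([0.1517, 0.0175]), 86.5)
birch [  265    17   237   214 11432] (array([0.6345, 0.0127]), array([0.1695, 0.1782]), 86.6)
drawer_two_gap 0.55 [131.3, 262.7] [[0.5437942  0.01844931 0.1       ]]
held handle top (array([ 0.543 , -0.0084]), array([0.0699, 0.0642]), 44.4) 0.2849532427140971
```

View pics/w2.png

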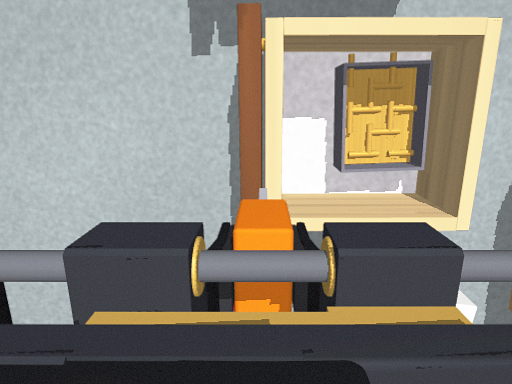

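The wrist view shows the walnut strip (cols 237–261), a thin gap at col ~263, and the birch rim from col 265. The blade of the held gauge peeks out at (263,193), already in line with the gap. Next I measure the blade in this same frame to cancel calibration bias.

```bash
cat > e.py <<'E'
from h import *
p=optics.grab_frame("wrist"); C=cloud(p); s=status.state(); X=s["position"]; R=Ro.from_rotvec(s["eef_rot"])
L=R.inv().apply((C-X).reshape(-1,3)).reshape(C.shape)   # tool frame
m=(abs(L[...,1])<.012)&(L[...,2]>.03)&(L[...,2]<.075)&(abs(L[...,0])<.04)
print("blade pts",m.sum(),np.round(L[m].min(0),4),np.round(L[m].max(0),4),np.round(L[m].mean(0),4))
rc=np.argwhere(m); print("rows",rc.min(0),rc.max(0))
for z0 in np.arange(.03,.075,.01):
    q=m&(L[...,2]>z0)&(L[...,2]<z0+.01)
    if q.sum()>5: print(round(z0,3),q.sum(),np.round(np.percentile(L[q][:,1],[2,50,98]),4))
print("y axis",np.degrees(np.arctan2(*R.as_matrix()[[1,0],1])))
E
python3 e.py; python3 -c "
from h import *
print(rel([.543,.012,.190],np.radians(-3.45)))"
```

```text
blade pts 88 [ 0.0174 -0.0019  0.0395] [0.0182 0.0026 0.0648] [0.0179 0.0004 0.0517]
rows [188 259] [198 266]
0.04 36 [-0.0017  0.0007  0.0025]
0.05 32 [-0.0018  0.0004  0.0026]
0.06 16 [-0.0018  0.0004  0.0026]
y axis -3.4606621664600814
(array([ 0.0429, -0.001 ,  0.0419]), array([-0.0004,  0.    , -0.0002]))
```

Request:
jog_arm(rows="0.02 0 0 0 0 0 -1;0.04 0 0.01 0 0 0 -1;0.045 0 0.03 0 0 0 -1;0.045 0 0.045 0 0 0 -1;0.045 0 0.055 0 0 0 -1;0.045 0 0.055 0 0 0 -1;0.045 0 0.055 0 0 0 -1;0.045 0 0.055 0 0 0 -1")

```text
time: 6.92
position: [0.5444, 0.0144, 0.1781]
eef_rot: [2.286, 2.153, 0.001]
contact_force: [0.1, 0.1, -0.4]
grip_width: 0.274
```

```bash
cat > d2.py <<'E'
import cv2,numpy as np
from h import *
p=optics.grab_frame("wrist"); q=optics.grab_frame("side")
s=status.state(); print(np.round(s["position"],4),np.round(s["contact_force"],2))
a=cv2.resize(p["frame"][60:230,180:350],(400,400)); u=proj(q,[*s["position"][:2],.1])[0].astype(int); c0=max(u[0]-40,0); r0=max(u[1]-50,0)
b=cv2.resize(q["frame"][r0:r0+80,c0:c0+80],(400,400),interpolation=3)
import sys; cv2.imwrite(sys.argv[1],np.hstack([a,b]))
E
python3 d2.py pics/v3.png; python3 d.py two pics/w3.png drawer_two_gap .49 .76 -.1 .13 ; python3 e.py
```

```text
[0.5444 0.0145 0.1785] [ 0.47 -0.29 -0.54]
[0.5444 0.0145 0.1785] [ 0.5 -0.3 -0.5]
rim (array([0.6241, 0.0181]), array([0.1788, 0.2003]), 86.3) 0.09918442532025422
walnut [ 229   57   30  168 2202] (array([0.5356, 0.0583]), array([0.1099, 0.018 ]), 86.7)
birch [ 263   73  249  126 7137] (array([0.6275, 0.0577]), array([0.0811, 0.1594]), 87.0)
drawer_two_gap 0.78 [203.9, 265.3] [[0.54710071 0.01721591 0.1       ]]
held handle top (array([0.5465, 0.0362]), array([0.0698, 0.0644]), 44.6) 0.23284916559317936
blade pts 88 [ 0.0173 -0.0016  0.0396] [0.0181 0.0029 0.064 ] [0.0177 0.0006 0.0515]
rows [188 259] [198 266]
0.04 37 [-0.0014  0.0009  0.0027]
0.05 33 [-0.0015  0.0003  0.0028]
0.06 16 [-0.0016  0.0006  0.0029]
y axis -3.3950721747406782
```

View pics/v3.png

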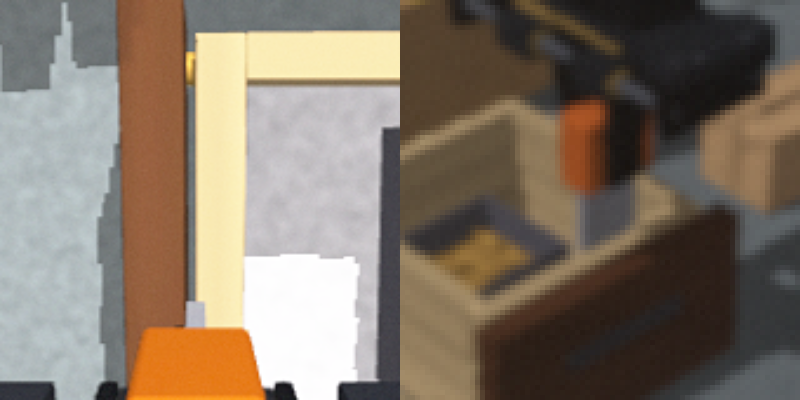

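The blade hovers just above the gap, about 1.3 mm towards the birch. I shift it back and lower it in small steps, watching the force.

Request:
jog_arm(rows="0 -0.0013 0.002 0 0 0 -1;0 -0.0013 0.004 0 0 0 -1;0 -0.0013 0.006 0 0 0 -1;0 -0.0013 0.008 0 0 0 -1;0 -0.0013 0.008 0 0 0 -1")

```text
time: 7.58
position: [0.5418, 0.0153, 0.169]
eef_rot: [-2.285, -2.154, 0.001]
contact_force: [-0.4, -0.1, -1.0]
grip_width: 0.274
```

Request:
jog_arm(rows="0 0 0.001 0 0 0 -1;0 0 0.001 0 0 0 -1")

```text
time: 7.75
position: [0.5421, 0.0152, 0.1683]
eef_rot: [-2.286, -2.155, 0.0]
contact_force: [-0.5, 0.0, -1.2]
grip_width: 0.272
```

```bash
python3 -c "
from h import *
for i in range(4):
  optics.grab_frame('wrist'); s=status.state(); print(np.round(s['position'],4),np.round(s['contact_force'],1))"; python3 e.py|head -1;python3 d.py two pics/w4.png drawer_two_gap .49 .76 -.1 .13
```

```text
[0.5421 0.0152 0.1684] [-0.   0.3 -0.8]
[0.5422 0.0152 0.1685] [-0.1 -0.2 -1.1]
[0.5422 0.0151 0.1686] [-1.   0.4 -1.4]
[0.5423 0.0152 0.1686] [-0.5  0.4 -0.5]
blade pts 1560 [ 0.0095 -0.012   0.0393] [0.0398 0.012  0.0708] [ 0.0249 -0.0001  0.0679]
[0.5422 0.0152 0.1686] [ 0.1 -0.4 -1.1]
rim (array([0.6237, 0.0177]), array([0.1709, 0.208 ]), 83.5) 0.09937287716360856
walnut [ 231   56   31  164 2314] (array([0.5357, 0.0619]), array([0.1021, 0.0179]), 86.6)
birch [ 259   73  253  131 7372] (array([0.6203, 0.0578]), array([0.0814, 0.1545]), 86.7)
drawer_two_gap 0.69 [210.4, 265.5] [[0.54480949 0.01628254 0.1       ]]
held handle top (array([0.545 , 0.0368]), array([0.0702, 0.0639]), 45.4) 0.22290286239497017
```

Request:
jog_arm(rows="0 0.0006 0.0005 0 0 0 -1;0 0.0006 0.001 0 0 0 -1;0 0.0006 0.0015 0 0 0 -1;0 0.0006 0.0015 0 0 0 -1")

```text
time: 8.43
position: [0.5429, 0.0151, 0.167]
eef_rot: [2.286, 2.155, 0.0]
contact_force: [-0.4, 0.1, -1.8]
grip_width: 0.278
```

Request:
jog_arm(rows="0 0 0.0005 0 0 0 -1;0 0 0.001 0 0 0 -1;0 0 0.001 0 0 0 -1")

```text
time: 8.68
position: [0.543, 0.0151, 0.1665]
eef_rot: [2.286, 2.155, 0.001]
contact_force: [0.7, 0.6, 3.6]
grip_width: 0.27
```

Contact at nose height ≈0.0985. A bit more for a firm but light press, held briefly.

Request:
jog_arm(rows="0 0 0.0005 0 0 0 -1;0 0 0.0005 0 0 0 -1;0 0 0.0005 0 0 0 -1")

```text
time: 8.93
position: [0.5431, 0.0151, 0.1664]
eef_rot: [2.285, 2.154, 0.001]
contact_force: [-1.3, 0.6, 6.1]
grip_width: 0.277
```

Request:
jog_arm(rows="0 0 0.0003 0 0 0 -1;0 0 0.0003 0 0 0 -1;0 0 0.0003 0 0 0 -1;0 0 0.0003 0 0 0 -1;0 0 0.0003 0 0 0 -1;0 0 0.0003 0 0 0 -1")

```text
time: 9.43
position: [0.5432, 0.0151, 0.1664]
eef_rot: [2.285, 2.154, 0.001]
contact_force: [-2.4, -1.0, 6.5]
grip_width: 0.272
```

```bash
python3 -c "
from h import *
s=status.state(); print(np.round(s['position'],4),np.round(s['contact_force'],1),s['grip_width'])
print(rel([.525,.215,.233],np.radians(-1.7)))"
```

```text
[0.5432 0.0151 0.1664] [-2.4 -1.   6.5] 0.2724874423816128
(array([ 0.1985, -0.0298, -0.0667]), array([ 0.0013,  0.0002, -0.0292]))
```

Drawer two jams: a steady ~7 N with no further descent. Now lift and move to drawer one.

Request:
jog_arm(rows="0 0 -0.01 0 0 0 -1;0 0 -0.035 0 0 0 -1;0.01 -0.001 -0.06 0 0 0 -1;0.045 -0.007 -0.067 0 0 -0.01 -1;0.08 -0.012 -0.067 0 0 -0.02 -1;0.115 -0.017 -0.067 0 0 -0.029 -1;0.15 -0.022 -0.067 0 0 -0.029 -1;0.18 -0.027 -0.067 0 0 -0.029 -1;0.198 -0.03 -0.067 0 0 -0.029 -1;0.198 -0.03 -0.067 0 0 -0.029 -1;0.198 -0.03 -0.067 0 0 -0.029 -1;0.198 -0.03 -0.067 0 0 -0.029 -1")

```text
time: 10.43
position: [0.5244, 0.2139, 0.2322]
eef_rot: [2.254, 2.188, -0.001]
contact_force: [0.0, -0.3, -0.9]
grip_width: 0.275
```

```bash
python3 d.py one pics/w5.png drawer_one_gap .46 .76 .14 .40; python3 e.py; python3 d2.py pics/v5.png
```

```text
[0.5244 0.2139 0.2322] [ 0.  -0.3 -0.9]
rim (array([0.6012, 0.2645]), array([0.1784, 0.2031]), 88.0) 0.09913848642144896
walnut [ 227    3   26  222 4082] (array([0.5091, 0.2699]), array([0.174 , 0.0182]), 88.2)
birch [  265    17   231   213 11234] (array([0.6155, 0.2596]), array([0.1692, 0.1747]), 88.2)
drawer_one_gap 0.92 [130.6, 257.6] [[0.52234406 0.26291636 0.1       ]]
held handle top (array([0.5262, 0.2357]), array([0.07 , 0.064]), 46.4) 0.286384906265906
blade pts 88 [ 0.0175 -0.0018  0.0393] [0.0182 0.0027 0.0649] [0.0178 0.0004 0.0516]
rows [188 259] [198 266]
0.03 6 [-0.0015  0.001   0.0024]
0.04 34 [-0.0017  0.0001  0.0025]
0.05 32 [-0.0018  0.0004  0.0026]
0.06 16 [-0.0018  0.0004  0.0026]
y axis -1.8205240265343339
[0.5248 0.2135 0.2323] [ 0.62 -0.37 -1.28]
```

View pics/w5.png

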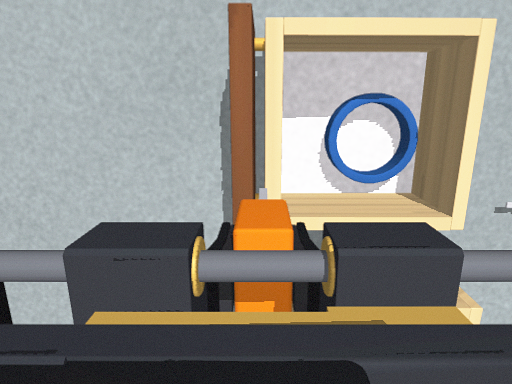

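The view shows drawer one's gap clearly wider (cols 253–265), with the blade at (263,193). It needs about −3.7 mm across and +50 mm along.

Request:
jog_arm(rows="0.02 -0.002 0 0 0 0 -1;0.04 -0.0037 0.01 0 0 0 -1;0.05 -0.0037 0.03 0 0 0 -1;0.05 -0.0037 0.045 0 0 0 -1;0.05 -0.0037 0.055 0 0 0 -1;0.05 -0.0037 0.055 0 0 0 -1;0.05 -0.0037 0.055 0 0 0 -1;0.05 -0.0037 0.055 0 0 0 -1;0.05 -0.0037 0.055 0 0 0 -1;0.05 -0.0037 0.055 0 0 0 -1")

```text
time: 11.52
position: [0.5231, 0.2645, 0.1783]
eef_rot: [2.254, 2.187, 0.003]
contact_force: [0.2, 0.2, -0.4]
grip_width: 0.276
```

```bash
python3 d.py one pics/w6.png drawer_one_gap .46 .76 .14 .40; python3 e.py; python3 d2.py pics/v6.png
```

```text
[0.5231 0.2645 0.1783] [ 0.2  0.2 -0.4]
rim (array([0.6015, 0.2645]), array([0.1741, 0.208 ]), 86.4) 0.09915958428601168
walnut [ 225   67   30  158 3489] (array([0.5102, 0.3052]), array([0.104 , 0.0181]), 88.2)
birch [ 269   83  243  129 6701] (array([0.6072, 0.3022]), array([0.0849, 0.156 ]), 88.3)
drawer_one_gap 0.61 [208.0, 259.0] [[0.52124876 0.26453417 0.1       ]]
held handle top (array([0.5248, 0.2861]), array([0.07  , 0.0642]), 46.7) 0.23263111535157457
blade pts 88 [ 0.0173 -0.0016  0.0381] [0.0182 0.0029 0.0645] [0.0177 0.0006 0.0515]
rows [188 259] [198 266]
0.03 7 [-0.0013  0.0009  0.0026]
0.04 33 [-0.0014  0.0004  0.0027]
0.05 32 [-0.0015  0.0006  0.0028]
0.06 16 [-0.0016  0.0006  0.0029]
y axis -1.7269482570182209
[0.5224 0.2646 0.1776] [ 0.41  0.34 -1.21]
```

View pics/v6.png

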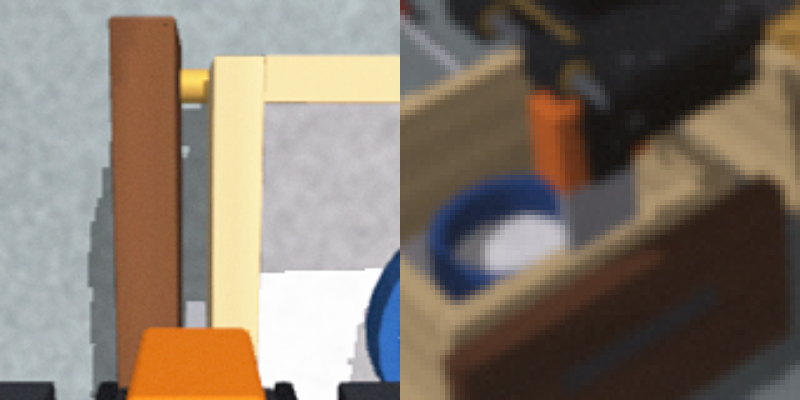

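The blade now hovers centred in drawer one's gap. I lower it gently into the gap.

Request:
jog_arm(rows="0 0 0.004 0 0 0 -1;0 0 0.008 0 0 0 -1;0 0 0.010 0 0 0 -1;0 0 0.012 0 0 0 -1;0 0 0.014 0 0 0 -1;0 0 0.016 0 0 0 -1;0 0 0.016 0 0 0 -1;0 0 0.016 0 0 0 -1")

```text
time: 12.43
position: [0.5222, 0.2646, 0.1611]
eef_rot: [-2.254, -2.188, 0.0]
contact_force: [0.3, 1.4, -0.5]
grip_width: 0.274
```

```bash
cat > f.py <<'E'
from h import *
for i in range(4):
  p=optics.grab_frame('wrist'); s=status.state(); print(np.round(s['position'],4),np.round(s['contact_force'],1),np.round(s['ft_torque'],2))
X=s["position"]; C=cloud(p); Z=C[...,2]; a=np.radians(-1.77); n=np.array([np.cos(a),np.sin(a)])
m=(C[...,0]>.46)&(C[...,0]<.6)&(C[...,1]>.27)&(C[...,1]<.345)&(Z>.09)&(Z<.11); r=p["frame"][...,2]
d=onz(p,np.argwhere(m&(r<150)),.1)[:,:2]@n; e=onz(p,np.argwhere(m&(r>170)),.1)[:,:2]@n
print("walnut",np.percentile(d,[2,98]).round(4),"birch",np.percentile(e,[1,2,5]).round(4),"tcp",round(X[:2]@n,4))
E
python3 f.py
```

```text
[0.5224 0.2647 0.1612] [ 0.6  1.4 -0.9] [ 0.   -0.08  0.01]
[0.5224 0.2647 0.1613] [ 0.1  0.8 -0.8] [-0.01 -0.02  0.04]
[0.5224 0.2647 0.1614] [-0.4  0.1 -0.6] [ 0.01 -0.16 -0.02]
[0.5224 0.2647 0.1614] [ 0.  -0.2 -1.4] [ 0.01 -0.11  0.01]
walnut [0.4918 0.5095] birch [0.5196 0.5198 0.5205] tcp 0.514
```

Inside the rim with no contact force, and centred (gap 0.5095–0.5196, blade ≈0.5145). Continue down.

Request:
jog_arm(rows="0 0 0.004 0 0 0 -1;0 0 0.008 0 0 0 -1;0 0 0.012 0 0 0 -1;0 0 0.016 0 0 0 -1;0 0 0.02 0 0 0 -1;0 0 0.024 0 0 0 -1;0 0 0.028 0 0 0 -1;0 0 0.031 0 0 0 -1;0 0 0.033 0 0 0 -1;0 0 0.034 0 0 0 -1;0 0 0.034 0 0 0 -1;0 0 0.034 0 0 0 -1;0 0 0.034 0 0 0 -1")

```text
time: 13.72
position: [0.5225, 0.2647, 0.1275]
eef_rot: [2.254, 2.188, 0.001]
contact_force: [0.2, -0.7, -0.8]
grip_width: 0.277
```

```bash
python3 f.py
```

```text
[0.5225 0.2647 0.1275] [ 0.6 -0.2 -0.2] [ 0.05 -0.12  0.01]
[0.5225 0.2647 0.1275] [-0.8 -0.9 -1. ] [ 0.   -0.11  0.06]
[0.5224 0.2647 0.1275] [ 0.5  0.2 -1.1] [ 0.03 -0.09 -0.03]
[0.5224 0.2647 0.1274] [-0.5 -0.3 -1.9] [-0.06 -0.13 -0.02]
walnut [0.4917 0.5192] birch [0.5195 0.5198 0.5206] tcp 0.514
```

Request:
jog_arm(rows="0 0 0.001 0 0 0 -1;0 0 0.002 0 0 0 -1;0 0 0.003 0 0 0 -1;0 0 0.003 0 0 0 -1;0 0 0.003 0 0 0 -1")

```text
time: 14.33
position: [0.5222, 0.2646, 0.1241]
eef_rot: [-2.254, -2.188, 0.0]
contact_force: [-0.2, -0.5, -1.5]
grip_width: 0.276
```

Request:
jog_arm(rows="0 0 0.001 0 0 0 -1;0 0 0.0015 0 0 0 -1;0 0 0.002 0 0 0 -1;0 0 0.002 0 0 0 -1")

```text
time: 14.67
position: [0.5223, 0.2646, 0.1224]
eef_rot: [2.254, 2.188, 0.0]
contact_force: [-0.8, -0.4, 0.3]
grip_width: 0.276
```

Request:
jog_arm(rows="0 0 0.0005 0 0 0 -1;0 0 0.001 0 0 0 -1;0 0 0.001 0 0 0 -1")

```text
time: 14.92
position: [0.5223, 0.2646, 0.1224]
eef_rot: [2.254, 2.188, 0.0]
contact_force: [-2.3, -1.1, 6.7]
grip_width: 0.276
```

Seated: a 7 N reaction with the handle underside at rim height. Ease off, release and rise.

Request:
jog_arm(rows="0 0 -0.0008 0 0 0 -1;0 0 -0.0008 0 0 0 -1;0 0 -0.0008 0 0 0 -0.35;0 0 -0.0008 0 0 0 -0.2;0 0 -0.0008 0 0 0 0;0 0 -0.0008 0 0 0 0.1;0 0 -0.0008 0 0 0 0.1;0 0 -0.0008 0 0 0 0.1;0 0 -0.01 0 0 0 0.1;0 0 -0.03 0 0 0 0.1;0 0 -0.06 0 0 0 0.1;0 0 -0.1 0 0 0 0.1;0 0 -0.13 0 0 0 0.1;-0.03 0 -0.14 0 0 0 0.1;-0.06 0 -0.14 0 0 0 0.1;-0.06 0 -0.14 0 0 0 0.1;-0.06 0 -0.14 0 0 0 0.1")

```text
time: 16.33
position: [0.5205, 0.2037, 0.2623]
eef_rot: [2.257, 2.185, 0.002]
contact_force: [-0.1, 0.3, -0.6]
grip_width: 0.548
```

```bash
python3 - <<'E'
from h import *
p=optics.grab_frame("wrist"); q=optics.grab_frame("side"); C=cloud(p); Z=C[...,2]; f=p["frame"].astype(int)
print(status.state()["position"],status.state()["contact_force"])
m=(abs(C[...,0]-.522)<.04)&(abs(C[...,1]-.265)<.05)&(Z>.125)&(Z<.17)
print("handle top",rect(C[m]),np.percentile(Z[m],[5,50,95]),m.sum())
L=C[m]; A=np.c_[L[:,:2]-L[:,:2].mean(0),np.ones(len(L))]; t=L[:,2]>.138; print("tilt",np.linalg.lstsq(A[t],L[t][:,2],rcond=None)[0])
u=proj(q,[.522,.265,.1])[0].astype(int)
b=cv2.resize(q["frame"][u[1]-60:u[1]+60,u[0]-60:u[0]+60],(384,384),interpolation=3)
cv2.imwrite("pics/end.png",cv2.resize(np.hstack([p["frame"],b]),(800,343)))
E
```

```text
[0.52046931 0.20493074 0.26150102] [-0.01202963  0.64635329  0.3290511 ]
handle top (array([0.5232, 0.2625]), array([0.0499, 0.0242]), 87.7) [0.14321631 0.14457966 0.14575687] 2085
tilt [ 0.00207454 -0.00333115  0.14455273]
```

View pics/end.png

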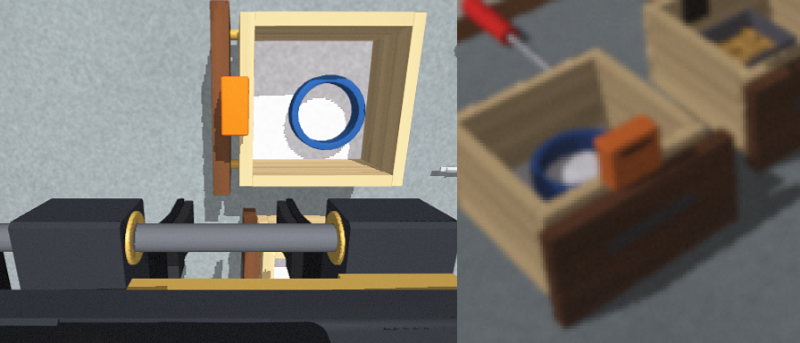

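The gauge stands upright across the gap (wrist px ~235,105). Its top is at 0.1446 m, against 0.145 expected, and it is level.

```bash
python3 -c "
from h import *
print(workorder.close_job())"
```

```text
the job is handed in; nothing more can be done
None
```

The gauge is standing fully home in drawer one's gap, let go, and the job is handed in at about 16.5 s of the 67 s allowed.

- **Drawer two (tried first):** the blade's nose jammed at rim height. I pressed it at about 7 N for roughly half a second, and it went no further.
- **Drawer one:** its gap measured about 10 mm. The blade slid in with no noticeable force, until the handle met the rim and pushed back at about 7 N. Then I released it and backed the arm away.

**Last checks:** the handle top is at 0.1446 m against 0.145 m expected. It is level to within about 0.3°, stands over the gap, and the robot is touching nothing. None of the moves was aimed at the tape measure, the pencil or the drawer contents. The last picture shows the tape roll and the screw tray, but I did not measure any of these things again at the end.

**Disagreements:** camera readings of drawer two's gap differed by up to 2 mm. I went by the wrist camera and measured the blade against the gap in the same picture. No check failed.

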